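Return a curing-light wand to its charging dock

ROBOT

A 7-joint arm with a two-finger parallel gripper is mounted at the origin on a cart in front of the work surface, level with it; the furniture and walls round the work are solid. World frame = base frame: x ahead of the robot, y to its left, z up, the work surface at z = 0. Lengths are in m, angles in rad, forces in N, time in s.
With the tool pointing down it reaches from about 0.4 to 0.85 m from the base axis. Payload 4.4 kg.
Tool frame: the origin (TCP) lies at the very end of the fingers, on their centre line; the grasp point (between the pads) lies behind it (ctrl.tcp_to_grasp is the z of the grasp point in the tool frame, in m); z points along the fingers, y is the line along which they close (so a half turn about z gives the same grasp; the last joint's range is limited). The gripper opens to 94 mm and grips with 3 to 60 N. Pads are 16 mm wide; open, the fingers measure 119 mm over their backs; the gripper's body (75 mm by 177 mm) begins 78 mm behind the grasp point.
Start: joints at [-1.24, 0.628, 0.038, 1.517, -0.027, 0.996, -0.02], TCP at [0.251, 0.6, 0.205] pointing down, gripper open.
Joint ranges: [-3.06, 3.06], [-0.37, 2.12], [-1.25, 1.32], [0.18, 2.47], [-1.1, 4.24], [0.23, 1.98], [-2.94, 2.94]. Speed limits (rad/s): [2.57, 2.57, 3.14, 3.14, 3.14, 3.14, 3.14].

INTERFACE

Orientations are given as a rotation vector (axis times angle).
In Python, from bench import ctrl gives the robot as it stands. The module is installed in compiled form; this text tells all that it offers.
- The arm moves only by the tool move_arm, never from a script. Its argument "commands" is text: rows parted by semicolons, each of 5 numbers parted by spaces: the opening in per cent of the stroke, from 0 (shut) to 100 (fully open), then the shift along the world's x, y, z as a fraction of full scale, then the turn about the world's z as a fraction of full scale. A call has 1 to 20 rows; each row is the pose to reach, as a shift and turn from the pose commanded when the call began; what a row does not reach only later rows make up. Full scale, the value 1, is 120 mm for a shift and pi/4 rad for a turn. A row lasts 1/8 s, in which the tool goes at most 62.5 mm and 10.7 degrees, less where a joint would pass 70% of its speed; a pose out of reach is approached as far as the arm can. A call with a number of a shift or a turn outside -1 to 1 is refused whole. A call with a gripper value outside its range is refused whole. The fingers move at their own pace and stop on an object; "squeeze" is the grip in N (left out, the last holds). Time passes only in rows, so rows that repeat a pose let the fingers close. It gives the time, the measured TCP pose, the force, the opening and the grip force at its end, in the units of the state.
- ctrl.state(): the state, without advancing time (a new reading comes with each control period).
- ctrl.grab_frame(name): name is "side" or "top"; returns a dict with "img" (400x640x3 uint8, red, green, blue), "fov_y" (degrees; the focal length in pixels is half the picture's height over the tangent of half this angle, whatever the lens; pixels are square), "cx", "cy" (the principal point, pixels), "k1" (the pictures are not rectified: a ray, as slopes to the right and down, at radius r is drawn at 1 + k1 r^2 times it, then the intrinsics apply), "view" (4x4, takes a point from world to camera coordinates). Camera axes: x right, y down, z forward; pixel columns grow to the right and rows downward; lengths in m; the calibration is good to about 2 mm. A picture is of the moment at which its call begins. There is no depth.
- ctrl.close_job(): hands the job in; it is judged then, once.
The state is a dict: "time_s": time; "joint_positions": joint angles; "joint_velocities": joint speeds; "tau": joint torques, N m; "eef_pos": TCP position; "orientation": TCP orientation; "force": force on the tool from outside, world axes, zero at the start; "torque": the same for the moment, N m; "width": opening from 0.0 (shut) to 1.0 (fully open); "grip_force": force on a finger pad.
Only numpy, scipy, OpenCV 4.12 (cv2) and the standard library are available. Lean on these libraries where they do the work, as an engineer would, in place of code of your own. Each camera call takes 0.05 s, during which the arm holds its last target. There are 200 camera calls.

TASK

The cordless curing-light wand has been pushed head first under the low grey bridge shelf, so only its blue foot can be taken. Draw it out by the foot, lay it down on the open worktop clear of the bridge and let go, then take it again nearer the head and seat it foot first in the sloping trough of the charging dock, fully home against the stop. Leave the cartons, the tub, the card bin and the stapler where they are.

Things in the scene. Friction and masses are not known exactly. Their poses are not given: they have to be found in the camera images.
- wand: Straight white bar 170 long, 28 wide, 34 high, about 160 g, flat parallel sides, lying flat. Blue sleeve from 10 to 70 mm from the foot end; the last 28 mm at the other end are a black head, 24 wide, 29 high, with an amber lens. Origin: centre of the underside; +x from foot to head, y across, z up out of the top face (orange button). Starts under the bridge, head first, x roughly to the robot's left.
- wand_foot (a point): Centre of the wand's foot end face: (-85, 0, 17) mm in the wand's frame. At the start the foot sticks out 62 to 70 mm from the bridge's open front, to the robot's right; it can be gripped there across its 28 mm width.
- wand_head (a point): Middle of the wand's head end: (85, 0, 17) mm in the wand's frame. To go home in the dock the wand must be held more than 95 mm from the foot end, for the dock's walls take in the rest.
- dock: White charging dock, fixed; base plate 165 x 60 x 12 mm, from x = -178 to -13 mm in its frame; origin on the worktop. An open-topped trough along its x axis rises towards +x (the robot's left) at 35 degrees to the level, with a stop plate square to it at the low end. Trough 34 mm wide; walls 6 thick, 40 above its floor, run 75 mm up from the stop, then flare outwards for 15 mm more.
- dock_foot (a point): Where wand_foot is when the wand is home: (-169.8, 0, 35.9) mm in the dock's frame. The wand then lies underside down on the trough's floor, foot against the stop, head rising to the robot's left.
- dock_head (a point): Where wand_head is when the wand is home: (-30.5, 0, 133.4) mm in the dock's frame. Beyond the walls a tongue only 18 mm wide carries the wand to 127 mm from the stop, so fingers pass on both sides of it.
- bridge: Low grey sheet-steel shelf, fixed, open in front (-x, which faces the robot's right) and behind: 130 deep (x), 110 wide, side walls 5 thick, top at 67 mm, 62 clear below. Origin on the worktop under its middle, so the front edge is at x = -65 mm. A carton stands on it. Overhead: a lamp hangs to its left (about 0.35 m up), and wall shelves begin at world x = 0.73.
- cotton_carton: White and blue carton 60 x 101 x 56 mm standing on the bridge. Leave it alone. Origin: centre of underside.
- tub: Yellow round lidded tub, diameter 89, 52 high. Leave it alone. Origin: centre of underside.
- flat_carton: Flat white and red carton 68 x 131 x 33 mm. Leave it alone. Origin: centre of underside.
- card_bin: Small open brown card bin 50 x 60 x 87 mm. Leave it alone. Origin: centre of underside.
- stapler: Small black and grey stapler-like case 26 x 105 x 31 mm. Leave it alone. Origin: centre of underside.

How it is judged:
On the way:
1. the wand lies flat on the worktop, clear of the bridge, let go by the fingers ((horizontal distance between wand and bridge above 0.14 m or y of wand in the frame of bridge above 0.07 m or y of wand in the frame of bridge below -0.07 m) and height (world z) of wand below 0.006 m and angle between wand's own z axis and vertical below 0.1 rad and contact force between the fingers and wand below 0.05 N and linear speed of wand below 0.02 m/s), for 0.2 s.
At the end, for the whole second after the job is handed in: The wand lies at rest in the dock's trough, its foot within 10 mm and its head within 15 mm of their home places (distance between wand_foot and dock_foot below 0.01 m and distance between wand_head and dock_head below 0.015 m and linear speed of wand below 0.01 m/s); the robot touches nothing.
It fails at once if a bystander is shifted by more than 30 mm (distance of any of cotton_carton, tub, flat_carton, card_bin, stapler from where it was at the start of the episode above 0.03 m).
It also fails if it takes over 48 s, if anything falls off the work surface, if the arm or the gripper's body presses on something with over 40 N, if the wrist force passes 120 N, or if a joint passes its speed limit or range.

## Working session

There is one attempt and no reset: what is moved stays moved. The work goes in short steps, Python scripts to look and compute and a tool call to move; the robot and the scene stay as the last step left them, time stands still between calls to the robot, and variables do not carry over. Pictures are saved under pics/ and viewed, at most 10 in all, crops included, and the job is handed in when it is done.

Besides the shell and the picture viewer there is one more tool, called after "Emit:" in YAML: its name, and indented under it one key for each argument. move_arm: Moves the arm, as the interface text tells. Its arguments: {"type":"object","properties":{"commands":{"type":"string"},"squeeze":{"type":"number"}},"required":["commands"]}

```bash
mkdir -p pics
cat > h.py <<'E'
import numpy as np, cv2
from bench import ctrl
def grab(n,fn=None):
    f=ctrl.grab_frame(n)
    if fn: cv2.imwrite('pics/'+fn,f['img'][:,:,::-1])
    np.savez('/tmp/'+n+'.npz',**{k:f[k] for k in f})
    return f
def ld(n): 
    d=np.load('/tmp/'+n+'.npz'); return {k:(d[k] if d[k].ndim else float(d[k])) for k in d.files if d[k].dtype.kind!='U'}
def foc(f): return f['img'].shape[0]/2/np.tan(np.radians(f['fov_y'])/2)
def ray(f,u,v):
    q=np.array([(u-f['cx']),(v-f['cy'])])/foc(f); s=q.copy()
    for _ in range(30): s=q/(1+f['k1']*(s@s))
    V=np.array(f['view']); R=V[:3,:3]; return -R.T@V[:3,3], R.T@np.array([s[0],s[1],1])
def atz(f,u,v,z):
    o,d=ray(f,u,v); return o+d*(z-o[2])/d[2]
def proj(f,P):
    V=np.array(f['view']); p=V[:3,:3]@np.array(P)+V[:3,3]; s=p[:2]/p[2]
    s=s*(1+f['k1']*(s@s)); return s*foc(f)+np.array([f['cx'],f['cy']])
E
python3 - <<'E'
from h import *
for n in('side','top'):
    f=grab(n,n+'0.png'); print(n,f['fov_y'],f['cx'],f['cy'],f['k1'],np.round(ray(f,f['cx'],f['cy']),3))
s=ctrl.state(); print(s, ctrl.tcp_to_grasp)
E
```

```text
side 57.70106802193435 326.48305262837 199.31247365845385 -0.07735323613320547 [[ 0.602 -0.495  0.646]
 [-0.045  0.779 -0.625]]
top 56.09969895210107 310.65703877713 200.84978480854232 -0.07459303494338038 [[ 0.417  0.145  1.081]
 [ 0.16   0.025 -0.987]]
{'time_s': 0.1, 'joint_positions': array([-1.23981991,  0.62923578,  0.03843023,  1.51822763, -0.02704134,
        0.99625831, -0.02003683]), 'joint_velocities': array([-3.69964203e-04, -1.93246426e-03,  6.39839824e-04, -2.96534195e-03,
        1.21545601e-03, -8.43607694e-05, -5.19096952e-04]), 'tau': array([ 3.68719702e-03, -5.50792909e+01,  1.14760078e+00, -1.87119842e+01,
       -5.21379907e-02,  1.92001497e-02,  7.12186329e-05]), 'eef_pos': array([0.25092359, 0.5990034 , 0.20467026]), 'orientation': array([-6.19178003e-01, -3.07961683e+00,  2.47374959e-03]), 'force': array([ 0.18462013, -0.28158483,  0.4462014 ]), 'torque': array([ 0.00188698,  0.02448354, -0.0181103 ]), 'grip_force': 0.0, 'width': 0.9997932329226625} -0.0188
```

View pics/top0.png

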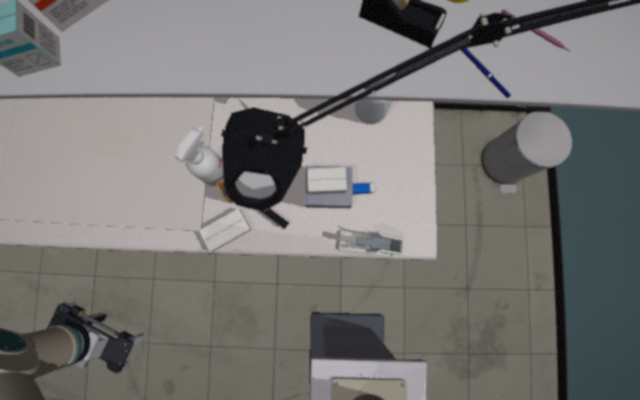

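View pics/side0.png

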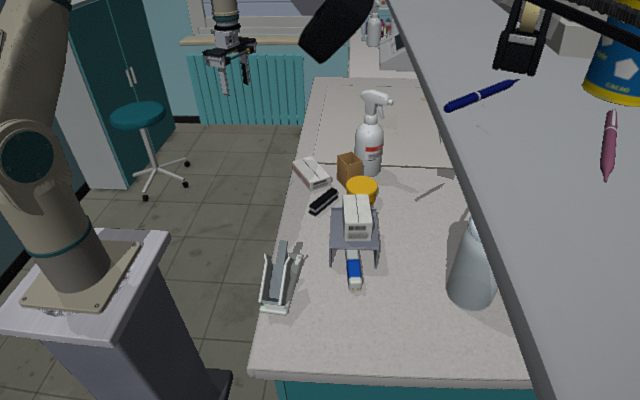

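The top view shows the bridge at (329,190) and the wand's blue foot at (362,188). The dock is at (370,242), and the lamp is over (262,155). In the side view the foot is at (355,272), the dock at (282,280), and the stapler, cartons and tub sit left of and behind the bridge. I'll zoom in on these.

Run:
```python
from h import *
f=ld('top'); c=f['img'][150:260,290:440][:,:,::-1]; cv2.imwrite('pics/topc.png',cv2.resize(c,None,fx=5,fy=5,interpolation=cv2.INTER_CUBIC))
f=ld('side'); c=f['img'][185:320,250:400][:,:,::-1]; cv2.imwrite('pics/sidec.png',cv2.resize(c,None,fx=4,fy=4,interpolation=cv2.INTER_CUBIC))
```

```text
(no output)
```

View pics/topc.png

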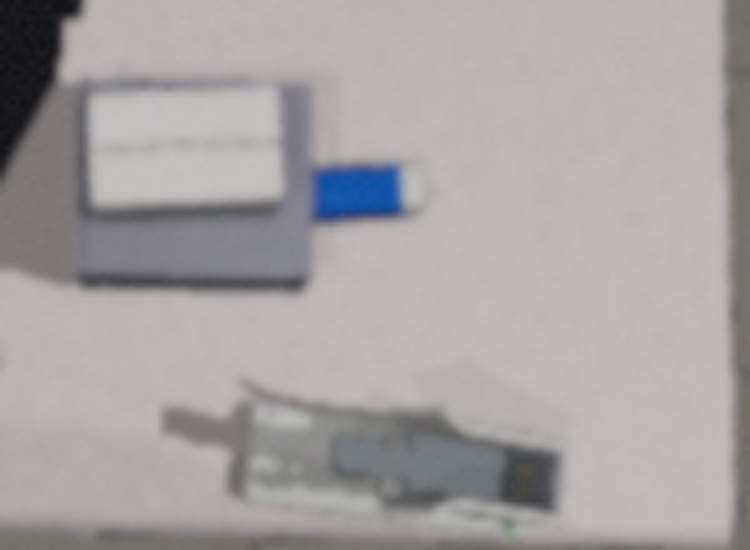

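View pics/sidec.png

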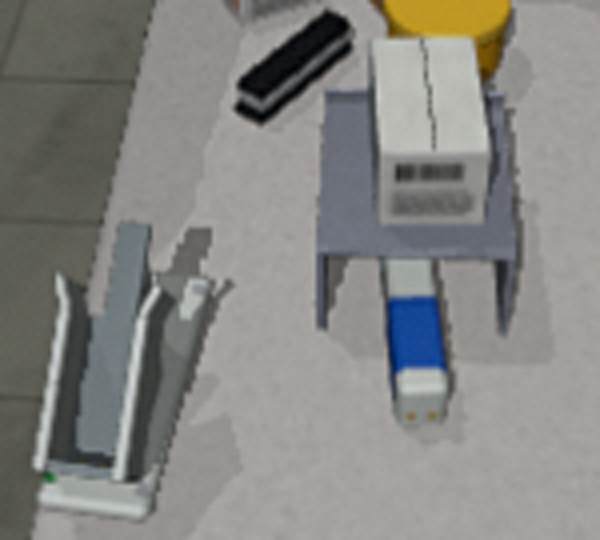

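In the crops, the blue sleeve spans about (314..401, 164..216) in the top crop. In the side crop the tongue end is at (120..150, 224), the dock's low wall-top corners at (38,468) and (118,478), and its base corners at (42,500) and (148,517). Next I'll fit the poses.

```bash
cat > fit.py <<'E'
from h import *
from scipy.optimize import least_squares
T=ld('top');S=ld('side')
tc=lambda a,b:(a/5+290,b/5+150)
sc=lambda a,b:(a/4+250,b/4+185)
def fit(obs,x0,tag):
    def w(p,P):
        c,s=np.cos(p[2]),np.sin(p[2]); return [p[0]+c*P[0]-s*P[1],p[1]+s*P[0]+c*P[1],P[2]]
    r=lambda p:np.concatenate([proj(f,w(p,np.array(P)/1000))-np.array(uv) for f,uv,P in obs])
    o=least_squares(r,x0,loss='soft_l1'); print(tag,np.round(o.x,4),np.round(r(o.x).reshape(-1,2),1).tolist()); return o.x
if __name__=='__main__':
    # wand: top and side observations
    fit([(T,tc(401,165),(-75,-14,34)),(T,tc(402,215),(-75,14,34)),
         (S,sc(398,372),(-75,14,34)),(S,sc(447,370),(-75,-14,34)),(S,sc(388,298),(-15,14,34)),(S,sc(438,296),(-15,-14,34)),(S,sc(398,424),(-85,14,0)),(S,sc(445,424),(-85,-14,0))],[.5,.0,1.57],'wand')
    fit([(T,tc(311,83),(-65,-55,67)),(T,tc(308,278),(-65,55,67)),(T,tc(80,275),(65,55,67)),(T,tc(80,82),(65,-55,67)),
         (S,sc(317,252),(-65,55,67)),(S,sc(517,258),(-65,-55,67)),(S,sc(322,328),(-65,55,0)),(S,sc(503,335),(-65,-55,0)),(S,sc(326,92),(65,55,67))],[.5,.1,1.57],'bridge')
    d=fit([(S,sc(42,500),(-178,30,0)),(S,sc(148,517),(-178,-30,0)),(S,sc(120,223),(-56,9,94.8)),(S,sc(150,226),(-56,-9,94.8)),
         (S,sc(35,467),(-183,23,54.8)),(S,sc(124,478),(-183,-23,54.8)),(T,tc(333,435),(-56,-9,94.8)),(T,tc(333,470),(-56,9,94.8)),(T,tc(558,512),(-183,23,54.8)),(T,tc(558,450),(-183,-23,54.8))],[.35,.0,1.5],'dock')
    print('edge y',atz(T,435,180,0),atz(T,437,255,0),'near edge',atz(T,330,256,0))
    print('lamp @.35', [atz(T,u,v,.35).round(3) for u,v in((225,130),(300,130),(235,205),(275,208),(288,222))])
    print('tub/stapler', atz(S,361,190,.05).round(3),atz(S,323,202,.03).round(3))
E
python3 fit.py
```

```text
wand [0.6279 0.0781 1.6446] [[-0.2, -1.5], [0.3, -1.9], [-0.8, 0.1], [0.1, 0.4], [-0.0, -2.4], [-0.1, -2.1], [-1.1, 0.8], [0.1, 0.6]]
bridge [0.6277 0.1231 1.5834] [[-0.2, -0.9], [0.5, -0.7], [-1.5, -0.7], [-0.8, -1.2], [-0.8, -0.2], [-0.4, -0.3], [-2.1, 0.9], [0.5, 0.6], [-1.0, 1.3]]
dock [0.4819 0.1022 1.4889] [[-1.3, 3.5], [0.7, 2.8], [-1.0, -0.5], [-0.3, -0.4], [-0.3, -1.8], [0.5, -1.7], [0.5, -0.7], [-0.2, -0.8], [-0.5, 1.7], [0.8, -2.8]]
edge y [ 0.66445847 -0.19254317  0.        ] [ 0.44518812 -0.19357169  0.        ] near edge [0.43476105 0.11251105 0.        ]
lamp @.35 [array([0.679, 0.344, 0.35 ]), array([0.682, 0.19 , 0.35 ]), array([0.524, 0.313, 0.35 ]), array([0.52 , 0.233, 0.35 ]), array([0.493, 0.207, 0.35 ])]
tub/stapler [0.65  0.293 0.05 ] [0.548 0.26  0.03 ]
```

The wand is at about (0.628, 0.078) with its foot at y ≈ -0.007. The bridge front is at y ≈ 0.058, and the dock frame is at about (0.482, 0.102) with yaw 1.49. I'll swing round close to the robot, clear of the lamp.

Emit:
move_arm:
  commands: "100 0.33 -0.5 0 -0.13; 100 0.67 -1 0 -0.27; 100 0.67 -1 0 -0.27"

```text
time_s: 0.48
eef_pos: [0.3346, 0.4751, 0.2053]
orientation: [0.95, 2.992, -0.004]
force: [-0.0, 0.3, 0.8]
width: 1.004
grip_force: 0.0
```

Emit:
move_arm:
  commands: "100 0 -0.5 0 -0.13; 100 0 -1 0 -0.25; 100 0 -1 0 -0.25"

```text
time_s: 0.85
eef_pos: [0.3311, 0.3552, 0.2054]
orientation: [-1.237, -2.887, 0.005]
force: [-0.5, 0.4, 0.5]
width: 1.0
grip_force: 0.0
```

Emit:
move_arm:
  commands: "100 0 -0.5 0 -0.13; 100 0 -1 0 -0.25; 100 0 -1 0 -0.25"

```text
time_s: 1.23
eef_pos: [0.3312, 0.2371, 0.2056]
orientation: [-1.513, -2.753, 0.002]
force: [-0.4, 0.1, 1.0]
width: 0.999
grip_force: 0.0
```

Emit:
move_arm:
  commands: "100 0.2 -0.5 0 -0.18; 100 0.4 -1 0 -0.35; 100 0.4 -1 0 -0.35"

```text
time_s: 1.6
eef_pos: [0.382, 0.118, 0.2058]
orientation: [1.876, 2.518, 0.002]
force: [-0.2, 0.2, -0.7]
width: 1.003
grip_force: 0.0
```

Emit:
move_arm:
  commands: "100 0.4 -0.4 0 -0.15; 100 0.9 -0.83 0 -0.3; 100 1 -0.83 0 -0.3"

```text
time_s: 1.98
eef_pos: [0.5029, 0.0203, 0.2054]
orientation: [2.153, 2.286, 0.002]
force: [0.3, -0.4, 0.4]
width: 1.002
grip_force: 0.0
```

Emit:
move_arm:
  commands: "100 0.5 0 0 0; 100 1 0 -0.3 0; 100 1 0 -0.7 0; 100 1 0 -0.7 0"

```text
time_s: 2.48
eef_pos: [0.6171, 0.0236, 0.1169]
orientation: [-2.145, -2.285, 0.008]
force: [-1.0, -0.1, 0.4]
width: 0.998
grip_force: 0.0
```

Run:
```python
from h import *
f=grab('side'); c=f['img'][120:320,250:450][:,:,::-1]; cv2.imwrite('pics/s1.png',cv2.resize(c,None,fx=3,fy=3,interpolation=cv2.INTER_CUBIC))
s=ctrl.state(); print(s['eef_pos'],s['orientation'],s['joint_positions'].round(2))
```

```text
[0.61858204 0.02271916 0.11979793] [-2.14823175 -2.28701718  0.00326232] [-0.29  0.71  0.34  1.69 -0.31  0.8   0.26]
```

View pics/s1.png

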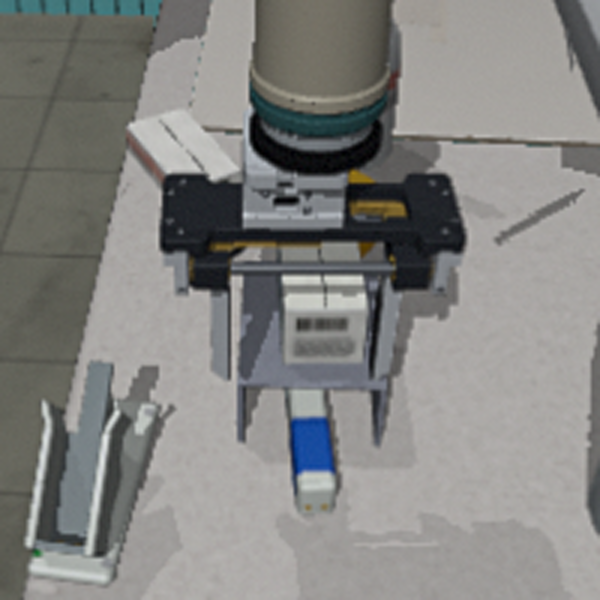

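The wand foot at crop (314,490) is free and the gripper lines up above it. The carton at (323,330) is behind the fingers. Descending to grip.

Emit:
move_arm:
  commands: "100 0.08 -0.04 -0.3 0; 100 0.08 -0.04 -0.7 0; 100 0.08 -0.04 -0.95 0; 100 0.08 -0.04 -0.95 0; 50 0.08 -0.04 -0.95 0; 10 0.08 -0.04 -0.95 0; 10 0.08 -0.04 -0.95 0; 10 0.08 -0.04 -0.95 0; 10 0.08 -0.04 -0.95 0"
  squeeze: 12

```text
time_s: 3.65
eef_pos: [0.6292, 0.0151, 0.0076]
orientation: [2.155, 2.286, 0.0]
force: [0.2, -0.5, -0.2]
width: 0.507
grip_force: 0.0
```

Emit:
move_arm:
  commands: "10 0 0 0 0; 10 0 0 0 0; 10 0 0 0 0; 10 0 0 0 0"

```text
time_s: 4.15
eef_pos: [0.6292, 0.0151, 0.0074]
orientation: [-2.155, -2.286, 0.0]
force: [0.2, 0.5, -0.7]
width: 0.296
grip_force: 12.0
```

Emit:
move_arm:
  commands: "10 0 -0.15 0 0; 10 0 -0.35 0 0; 10 0 -0.55 0 0; 10 0 -0.75 0 0; 10 0 -0.9 0 0; 10 0 -1 0 0; 10 0 -1 0 0; 10 0 -1 0 0"

```text
time_s: 5.15
eef_pos: [0.6293, -0.104, 0.0074]
orientation: [-2.154, -2.286, -0.001]
force: [0.4, 0.4, -0.2]
width: 0.296
grip_force: 12.0
```

Run:
```python
from h import *
for n in('side','top'): f=grab(n)
a=ld('side')['img'][200:350,300:430];b=ld('top')['img'][150:260,290:440]
a=cv2.resize(a,None,fx=3.3,fy=3.3,interpolation=2);b=cv2.resize(b,None,fx=5,fy=5,interpolation=2)
cv2.imwrite('pics/s2.png',a[:,:,::-1])
print(ctrl.state()['eef_pos'])
```

```text
[ 0.62928612 -0.10364108  0.00737362]
```

View pics/s2.png

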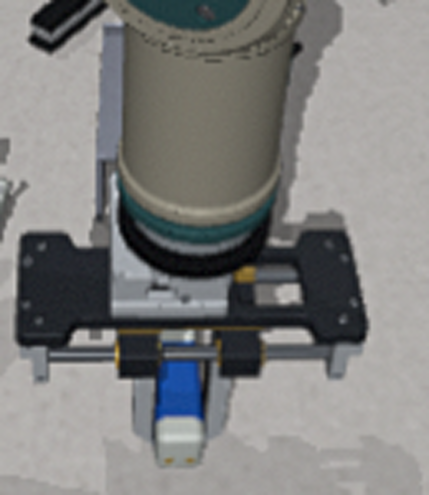

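The wand is out and gripped over the blue sleeve. I'll let go and slide the open fingers along toward the head.

Emit:
move_arm:
  commands: "100 0 0 0 0; 100 0 0 0 0; 100 0 0 0 0; 100 0 0 0 0; 100 0 0 0 0; 100 0 0 0 0; 100 -0.02 0.4 0 0; 100 -0.05 0.83 0 0; 100 -0.05 0.83 0 0; 100 -0.05 0.83 0 0"

```text
time_s: 6.5
eef_pos: [0.6233, -0.0058, 0.0076]
orientation: [2.154, 2.285, -0.001]
force: [-0.1, -0.5, 0.8]
width: 1.002
grip_force: 0.0
```

Run:
```python
from h import *
for n in('side','top'): f=grab(n)
a=ld('side')['img'][200:350,300:430];b=ld('top')['img'][150:260,290:440]
a=cv2.resize(a,None,fx=3,fy=3,interpolation=2)
b=cv2.resize(b,None,fx=2.5,fy=2.5,interpolation=2)
o=np.zeros((450,780,3),np.uint8);o[:,:390]=a;o[:b.shape[0],400:775]=b
cv2.imwrite('pics/s3.png',o[:,:,::-1])
s=ctrl.state();print(s['eef_pos'],s['width'])
```

```text
[ 0.62334188 -0.00741517  0.00764075] 1.00194335388058
```

View pics/s3.png

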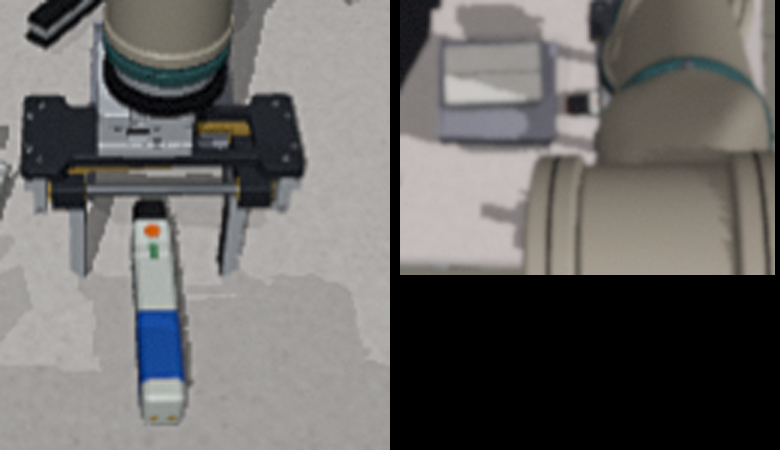

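The wand lies flat and clear of the bridge. Its foot bottom corners are at (143,424) and (185,420), the blue edges at y ≈ 380 and 310, and the black head starts at y ≈ 221 (left panel).

Run:
```python
from fit import *
S=ld('side'); g=lambda a,b:(a/3+300,b/3+200)
w=fit([(S,g(143,424),(-85,14,0)),(S,g(185,421),(-85,-14,0)),(S,g(139,382),(-75,14,34)),(S,g(184,379),(-75,-14,34)),(S,g(137,312),(-15,14,34)),(S,g(179,310),(-15,-14,34)),(S,g(134,219),(57,14,34)),(S,g(168,218),(57,-14,34)),(S,g(153,231),(40,0,34))],[.62,-.04,1.63],'wand')
d=np.array([np.cos(w[2]),np.sin(w[2])]);print('s from foot of TCP',(np.array([.6233,-.0074])-w[:2])@d+.085)
print('TCP proj',proj(S,[.6233,-.0074,.0076]), 'fingers',[proj(S,[.6233+k*.053,-.0074-.003*k,.0076]) for k in(-1,1)])
```

```text
wand [ 0.6267 -0.0395  1.6384] [[-0.8, 0.1], [-0.3, 0.8], [0.9, -0.1], [0.7, 0.6], [-0.1, -3.3], [-0.2, -2.8], [-0.8, -0.2], [0.8, -0.0], [-0.2, 1.9]]
s from foot of TCP 0.11727849134734133
TCP proj [349.98721285 289.60427014] fingers [array([325.49316763, 287.44292558]), array([374.71744599, 291.72157926])]
```

Emit:
move_arm:
  commands: "50 0 0.03 0 0; 10 0 0.03 0 0; 10 0 0.03 0 0; 10 0 0.03 0 0; 10 0 0.03 0 0; 10 0 0.03 0 0; 10 0 0.03 0 0; 10 0 0.03 0 0; 10 0 0.03 0 0; 10 0 0.03 0 0; 10 0 0.03 0.15 0; 10 0 0.03 0.3 0; 10 0 0.03 0.45 0; 10 0 0.03 0.6 0; 10 0 0.03 0.6 0"
  squeeze: 4

```text
time_s: 8.48
eef_pos: [0.6246, -0.0017, 0.0816]
orientation: [2.153, 2.284, 0.004]
force: [0.2, -0.1, -1.2]
width: 0.295
grip_force: 4.0
```

Run:
```python
from h import *
for n in('side','top'): f=grab(n)
a=ld('side')['img'][180:350,250:430]
a=cv2.resize(a,None,fx=3,fy=3,interpolation=2)
cv2.imwrite('pics/s4.png',a[:,:,::-1])
s=ctrl.state();print(s['eef_pos'],s['width'],s['grip_force'],s['force'],s['torque'])
```

```text
[ 0.62306246 -0.00151473  0.07960718] 0.3001490052810839 3.999936506152153 [-0.25786307  0.67735508 -0.92129654] [ 0.03863671  0.03496551 -0.01495082]
```

View pics/s4.png

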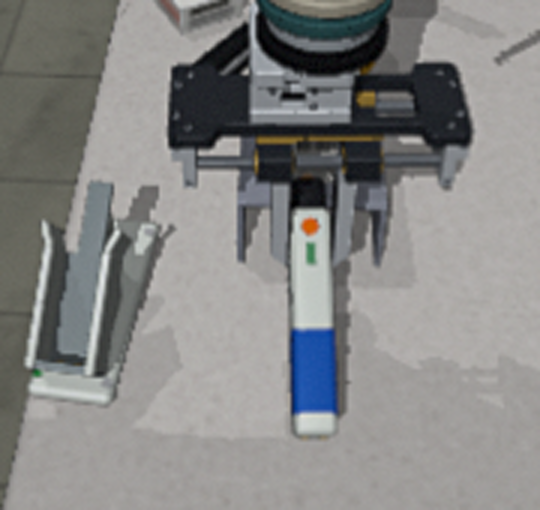

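The foot has drooped onto the worktop at (315,435), with the blue edges at y ≈ 413 and 329 and the head edge at y ≈ 207. I'll estimate the pitch.

```bash
cat > pit.py <<'E'
from h import *
from scipy.optimize import least_squares
from scipy.spatial.transform import Rotation as R
def pitch(S,tcp,obs,s0=.121,fixz=None):
    G=np.array(tcp)+[0,0,.0188]
    def W(p,P):
        s,pi,dx,yaw=p; M=R.from_euler('ZY',[yaw,-pi]).as_matrix()
        return G+[dx,0,0]+M@(np.array(P)/1000-np.array([s-.085,0,.026]))
    r=lambda p:np.concatenate([proj(S,W(p,P))-np.array(uv) for uv,P in obs]+[[(p[0]-s0)*200]])
    o=least_squares(r,[s0,.6,0,1.63],loss='soft_l1',f_scale=2)
    print('s,pitch,dx,yaw',o.x.round(4),'deg',np.degrees(o.x[1]).round(1));print(r(o.x)[:-1].reshape(-1,2).round(1).tolist())
    print('foot bottom',W(o.x,(-85,0,0)).round(4),'foot',W(o.x,(-85,0,17)).round(4)); return o.x,W
E
python3 - <<'E'
from pit import *
S=ld('side'); g=lambda a,b:(a/3+250,b/3+180)
pitch(S,[.6231,-.0015,.0796],[(g(292,413),(-75,14,34)),(g(337,412),(-75,-14,34)),(g(292,329),(-15,14,34)),(g(334,329),(-15,-14,34)),(g(293,208),(57,14,34)),(g(331,208),(57,-14,34)),(g(296,436),(-85,14,0)),(g(335,436),(-85,-14,0))])
E
```

```text
s,pitch,dx,yaw [0.1253 0.5236 0.0042 1.621 ] deg 30.0
[[0.6, 1.1], [0.5, 1.5], [0.1, -3.1], [0.6, -3.1], [-0.8, 0.8], [0.5, 0.8], [-1.6, -0.3], [-0.3, -0.3]]
foot bottom [ 0.6321 -0.0969  0.0132] foot [ 0.6325 -0.1054  0.028 ]
```

Emit:
move_arm:
  commands: "10 0 0 0.04 0; 10 0 0 0.07 0; 10 0 0 0.07 0; 10 0 0 0.07 0"

```text
time_s: 9.07
eef_pos: [0.6231, -0.0017, 0.0877]
orientation: [-2.155, -2.286, 0.0]
force: [-1.0, -0.5, -1.9]
width: 0.297
grip_force: 4.0
```

```bash
cat >> pit.py <<'E'
def marks(S):
    im=cv2.cvtColor(S['img'],cv2.COLOR_RGB2HSV)[180:370,250:470].astype(int); H,Sa,V=im[...,0],im[...,1],im[...,2]
    b=((H>105)&(H<125)&(Sa>150)&(V>60)).astype(np.uint8); o=((H<16)&(Sa>160)&(V>120)).astype(np.uint8)
    out=[]
    for m in(b,o):
        n,l,st,c=cv2.connectedComponentsWithStats(m); k=1+np.argmax(st[1:,4]); out.append((st[k],c[k]+[250,180],l==k))
    B=out[0]; ys,xs=np.nonzero(B[2]); 
    q=cv2.boxPoints(cv2.minAreaRect(np.c_[xs,ys].astype(np.float32)))+[250,180]
    print('blue corners',q.round(1).tolist(),'bbox',B[0],'button',out[1][1].round(1),out[1][0][4]); return q,out[1][1]
E
python3 - <<'E'
from pit import *
import h
old=ld('side'); g=lambda a,b:(a/3+300,b/3+200)
w=np.array([.6267,-.0395]);d=np.array([np.cos(1.6384),np.sin(1.6384)])
for nm,p in(('near',(162,380.5)),('far',(158,311)),('head',(151,218.5)),('btn',(153,231))):
    print(nm,((atz(old,*g(*p),.034)[:2]-w)@d*1000).round(1))
print('old pitch img');marks(old)
S=grab('side');print('new');marks(S);s=ctrl.state();print(s['eef_pos'],s['force'])
E
```

```text
near -74.5
far -22.4
head 56.6
btn 45.2
old pitch img
blue corners [[347.0, 290.0], [361.0, 290.0], [361.0, 317.0], [347.0, 317.0]] bbox [ 97 110  15  28 393] button [353.  254.9] 20
new
blue corners [[345.5, 288.1], [360.0, 287.4], [361.1, 314.4], [346.7, 315.1]] bbox [ 96 108  16  28 395] button [352.2 252.8] 19
[ 0.62305805 -0.0016563   0.08770487] [ 0.04552756  0.18957061 -1.25637998]
```

Run:
```python
from pit import *
S=ld('side'); g=lambda a,b:(a/3+250,b/3+180)
print('first');pitch(S,[.6231,-.0015,.0796],[(g(292,413),(-75,14,34)),(g(337,412),(-75,-14,34)),(g(292,329),(-22,14,34)),(g(334,329),(-22,-14,34)),(g(312,208),(57,0,34)),((353,254.9),(45,0,34)),(g(296,436),(-85,14,0)),(g(335,436),(-85,-14,0))])
print('now');pitch(S,[.6231,-.0017,.0877],[((346.3,315.3),(-75,14,34)),((361.4,314.8),(-75,-14,34)),((345.5,287.5),(-22,14,34)),((360.2,287),(-22,-14,34)),((352.2,252.8),(45,0,34))])
```

```text
first
s,pitch,dx,yaw [0.1244 0.4609 0.0034 1.6247] deg 26.4
[[0.5, 0.1], [0.5, 0.3], [-0.1, -0.4], [0.5, -0.5], [-0.6, 0.3], [0.5, 0.5], [-1.6, -0.2], [-0.2, -0.3]]
foot bottom [ 0.6318 -0.1012  0.0198] foot [ 0.6323 -0.1088  0.035 ]
now
s,pitch,dx,yaw [ 1.2250e-01  7.4420e-01 -1.0000e-04  1.6512e+00] deg 42.6
[[0.2, -0.0], [-0.4, 0.1], [0.3, -0.1], [-0.0, 0.1], [-0.2, -0.2]]
foot bottom [ 0.6288 -0.0739  0.0044] foot [ 0.6297 -0.0854  0.0169]
```

```bash
cat > dock.py <<'E'
from h import *
c35,s35=np.cos(np.radians(35)),np.sin(np.radians(35))
def D(p,s,y,h):  # trough coords mm -> world
    P=np.array([-160.05+s*c35-h*s35,y,22.0+s*s35+h*c35])/1000
    return base(p,P)
def base(p,P):
    c,n=np.cos(p[2]),np.sin(p[2]); return np.array([p[0]+c*P[0]-n*P[1],p[1]+n*P[0]+c*P[1],P[2]])
E
python3 - <<'E'
from dock import *
p=[.4819,.1022,1.4889]
S=ld('side'); k=7
x0,y0,x1,y1=255,235,312,318
im=cv2.resize(S['img'][y0:y1,x0:x1],None,fx=k,fy=k,interpolation=2)[:,:,::-1].copy(); raw=im.copy()
def L(a,b,col):
    q=[tuple(int(v) for v in ((proj(S,P)-[x0,y0]+.5)*k)) for P in(a,b)]; cv2.line(im,q[0],q[1],col,1)
for y in(-23,-17,17,23): L(D(p,0,y,40),D(p,75,y,40),(0,0,255))
for y in(-9,9): L(D(p,75,y,0),D(p,127,y,0),(0,255,0))
L(D(p,127,-9,0),D(p,127,9,0),(0,255,0)); L(D(p,0,-17,0),D(p,0,17,0),(255,0,255))
for z in(0,.012): L(base(p,[-.178,-.03,z]),base(p,[-.178,.03,z]),(255,0,0)); L(base(p,[-.178,-.03,z]),base(p,[-.013,-.03,z]),(255,0,0))
cv2.imwrite('pics/dock.png',np.hstack([raw,im])[:600,:800]); print(im.shape)
E
```

```text
(581, 399, 3)
```

View pics/dock.png

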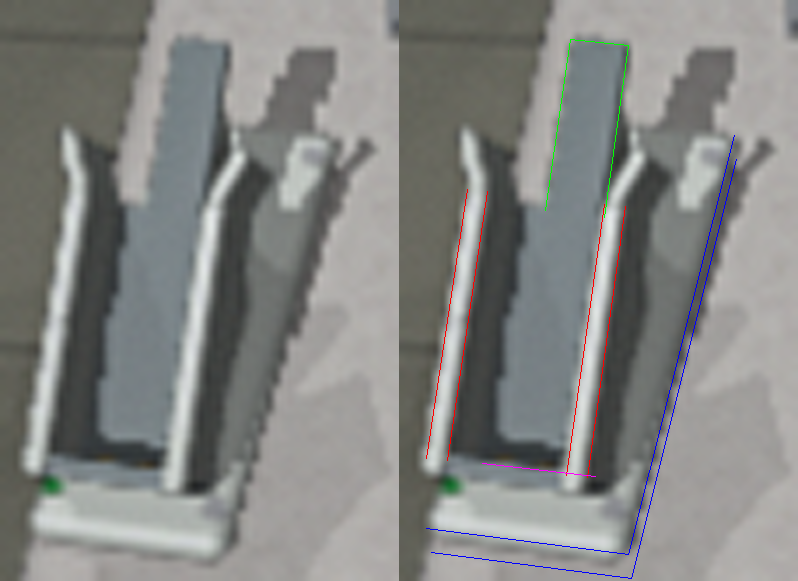

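The overlay matches the walls, the flare kinks and the tongue end to about 1 px. The walls start about 6 mm behind the stop, since the plate has thickness. I'll refit with that, then check the wand's pitch from the same image.

Run:
```python
from dock import *
from scipy.optimize import least_squares
S=ld('side')
T=ld('top') 
g=lambda a,b:(a/7+255-.5,b/7+235-.5)
t0=lambda a,b:(a/5+290-.5,b/5+150-.5)
o=[(S,g(25,472),-6,23,40),(S,g(47,472),-6,17,40),(S,g(160,489),-6,-17,40),(S,g(184,489),-6,-23,40),(S,g(68,187),75,23,40),(S,g(88,190),75,17,40),(S,g(203,206),75,-17,40),(S,g(223,206),75,-23,40),(S,g(172,40),127,9,0),(S,g(229,45),127,-9,0),(T,t0(333,435),127,-9,0),(T,t0(333,470),127,9,0)]
r=lambda p:np.concatenate([proj(f,D(p,*a))-np.array(uv) for f,uv,*a in o])
q=least_squares(r,[.4819,.1022,1.4889]); p=q.x
print(p.round(4),r(p).reshape(-1,2).round(1).tolist())
G=D(p,122.5,0,26); print('foot',D(p,0,0,17).round(4),'head',D(p,170,0,17).round(4),'grasp home',G.round(4),'TCP home',(G-[0,0,.0188]).round(4))
```

```text
[0.4818 0.1039 1.4852] [[-0.3, 0.4], [-0.5, 0.7], [0.4, 0.5], [-0.0, 0.9], [-0.0, -0.3], [0.0, -0.4], [0.2, -0.8], [0.3, -0.5], [-0.1, -0.6], [-0.0, -0.4], [0.3, -0.1], [-0.3, -0.2]]
foot [ 0.4672 -0.0653  0.0359] head [0.4792 0.0734 0.1334] grasp home [0.4754 0.0295 0.1136] TCP home [0.4754 0.0295 0.0948]
```

Emit:
move_arm:
  commands: "10 0 0 0 0; 10 0 0 0 0; 10 0 0 0.4 0; 10 0 0 0.8 0; 10 0 0 1 0; 10 0 0 1 0"
  squeeze: 20

```text
time_s: 9.88
eef_pos: [0.6245, -0.0018, 0.2098]
orientation: [2.153, 2.283, 0.005]
force: [-0.5, -0.7, -1.8]
width: 0.298
grip_force: 20.0
```

Run:
```python
from pit import *
S=grab('side');s=ctrl.state();print(s['eef_pos'],s['force'],s['joint_positions'].round(2))
q,b=marks(S); q=q[np.argsort(q[:,1])]; f=q[:2][np.argsort(q[:2,0])];n=q[2:][np.argsort(q[2:,0])]
pitch(S,s['eef_pos'],[(n[0]+[0,.4],(-75,14,34)),(n[1]+[.4,.4],(-75,-14,34)),(f[0]-[0,.4],(-22,14,34)),(f[1]+[.4,-.4],(-22,-14,34)),(b,(45,0,34))])
```

```text
[ 0.6232001  -0.0016047   0.20796463] [ 0.08768599 -0.0999149  -1.30320409] [-0.28  0.61  0.39  1.6  -0.27  0.98  0.26]
blue corners [[349.0, 243.0], [366.0, 243.0], [366.0, 273.0], [349.0, 273.0]] bbox [ 99  63  18  31 497] button [356.  205.2] 23
s,pitch,dx,yaw [0.1229 0.5371 0.0025 1.6175] deg 30.8
[[0.5, 0.2], [-0.0, 0.2], [0.0, -0.3], [-0.9, -0.3], [0.4, 0.0]]
foot bottom [ 0.63   -0.0938  0.1415] foot [ 0.6305 -0.1025  0.1562]
```

The pitch is only weakly visible from this camera (30–43°), and the foot may not have reached the worktop. I'll lower the wand, lighten the grip and jog it so the foot droops onto the worktop. The height then sets the angle.

Emit:
move_arm:
  commands: "10 0 0 -0.4 0; 10 0 0 -0.8 0; 10 0 0 -0.92 0; 10 0 0 -0.92 0; 10 0 0 -0.92 0"
  squeeze: 20

```text
time_s: 10.55
eef_pos: [0.6244, -0.0019, 0.0989]
orientation: [2.154, 2.284, 0.003]
force: [0.2, 0.7, -0.8]
width: 0.292
grip_force: 20.0
```

Emit:
move_arm:
  commands: "10 0 0 0 0; 10 0 0 0 0; 10 0 0 -0.1 0; 10 0 0 -0.02 0; 10 0 0 -0.1 0; 10 0 0 -0.02 0; 10 0 0 -0.1 0; 10 0 0 -0.1 0; 10 0 0 -0.1 0"
  squeeze: 3

```text
time_s: 11.68
eef_pos: [0.6229, -0.0018, 0.0852]
orientation: [-2.155, -2.285, 0.001]
force: [1.0, -0.9, -2.2]
width: 0.296
grip_force: 3.0
```

Run:
```python
from pit import *
S=grab('side');F=[]
for i in range(4): 
    s=ctrl.state();F.append(s['force']); grab('top')
print(s['eef_pos'],np.mean(F,0),s['width'],s['grip_force'])
q,b=marks(S); q=q[np.argsort(q[:,1])]; f=q[:2][np.argsort(q[:2,0])];n=q[2:][np.argsort(q[2:,0])]
obs=[((n[0]+n[1])/2+[0,.4],(-75,0,34)),((f[0]+f[1])/2-[0,.4],(-22,0,34)),(b,(45,0,34))]
x,W=pitch(S,s['eef_pos'],obs)
for p in(25,30,35,40,45):
    print(p,[ (proj(S,W([.122,np.radians(p),0,1.629],P))-uv).round(1).tolist() for uv,P in obs])
```

```text
[ 0.62306203 -0.00176977  0.0854286 ] [ 0.13358161  0.02902344 -1.34288195] 0.2945835146031241 2.99847599118948
blue corners [[346.0, 286.0], [359.0, 286.0], [359.0, 312.0], [346.0, 312.0]] bbox [ 96 106  14  27 366] button [352.  251.4] 17
s,pitch,dx,yaw [0.1178 0.8525 0.     1.6358] deg 48.8
[[0.1, 0.1], [-0.1, -0.0], [0.1, 0.2]]
foot bottom [ 0.6269 -0.0596 -0.0015] foot [ 0.6277 -0.0723  0.0096]
25 [[1.5, 1.9], [0.5, 0.2], [-0.1, 0.8]]
30 [[1.1, 2.9], [0.4, 1.1], [-0.1, 1.1]]
35 [[0.8, 3.3], [0.2, 1.7], [-0.0, 1.4]]
40 [[0.4, 3.3], [0.0, 2.1], [0.0, 1.7]]
45 [[0.1, 2.9], [-0.2, 2.2], [0.0, 2.0]]
```

The pitch is now about 45°, with the foot on the worktop, which is what this height predicts. I'll lock the grip, lift, and carry it over the dock.

Emit:
move_arm:
  commands: "10 0 0 0 0; 10 0 0 0 0; 10 0 0 0.4 0; 10 0 0 0.8 0; 10 0 0 1 0; 10 0 0 1 0"
  squeeze: 20

```text
time_s: 12.68
eef_pos: [0.6245, -0.0018, 0.2074]
orientation: [2.153, 2.283, 0.005]
force: [0.3, -0.9, -2.3]
width: 0.297
grip_force: 20.0
```

Emit:
move_arm:
  commands: "10 -0.2 0.03 0.1 0; 10 -0.5 0.1 0.15 -0.1; 10 -0.8 0.15 0.15 -0.19; 10 -1 0.2 0.15 -0.19; 10 -1 0.2 0.15 -0.19"

```text
time_s: 13.3
eef_pos: [0.5008, 0.023, 0.2223]
orientation: [-2.317, -2.118, 0.004]
force: [0.3, -0.5, -1.2]
width: 0.299
grip_force: 20.0
```

```bash
cat > chk.py <<'E'
from pit import *
S=grab('side');s=ctrl.state();r=s['orientation'];a=2*np.degrees(np.arctan2(r[1],r[0]))-90
print(s['eef_pos'].round(4),'wand yaw',np.radians((a+180)%180+90).round(4) if (a%180)<90 else np.radians(a%180-90).round(4),s['force'].round(2),s['width'].round(3),s['grip_force'])
q,b=marks(S); q=q[np.argsort(q[:,1])]; f=q[:2][np.argsort(q[:2,0])];n=q[2:][np.argsort(q[2:,0])]
obs=[((n[0]+n[1])/2+[0,.4],(-75,0,34)),((f[0]+f[1])/2-[0,.4],(-22,0,34)),(b,(45,0,34))]
x,W=pitch(S,s['eef_pos'],obs)
E
python3 chk.py
```

```text
Traceback (most recent call last):
  File "chk.py", line 3, in <module>
    print(s['eef_pos'].round(4),'wand yaw',np.radians((a+180)%180+90).round(4) if (a%180)<90 else np.radians(a%180-90).round(4),s['force'].round(2),s['width'].round(3),s['grip_force'])
                                                                                                                                                    ^^^^^^^^^^^^^^^^
AttributeError: 'float' object has no attribute 'round'
```

Emit:
move_arm:
  commands: "10 -0.12 0 0 0; 10 -0.24 0 0 0; 10 -0.24 0 0 0; 10 -0.24 0 0 0"

```text
time_s: 13.85
eef_pos: [0.4748, 0.0223, 0.2237]
orientation: [2.319, 2.118, 0.001]
force: [0.6, 0.3, -1.1]
width: 0.297
grip_force: 20.0
```

```bash
sed -i "s/s\['width'\].round(3)/s['width']/" chk.py; python3 chk.py
```

```text
[0.475  0.0223 0.2237] wand yaw 1.4804 [ 0.4  -0.13 -2.32] 0.29616114766097085 19.998300969600677
blue corners [[258.8, 250.3], [262.1, 222.2], [277.6, 224.1], [274.3, 252.2]] bbox [  9  43  19  30 437] button [274. 186.] 21
s,pitch,dx,yaw [1.2030e-01 5.9390e-01 1.2000e-03 1.5449e+00] deg 34.0
[[-0.0, 0.5], [0.0, -0.6], [-0.0, 0.2]]
foot bottom [ 0.474  -0.0628  0.1536] foot [ 0.4738 -0.0723  0.1677]
```

Run:
```python
from pit import *
S=ld('side');k=4;x0,y0=238,165
tcp=np.array([.475,.0223,.2237])
G=tcp+[0,0,.0188]
im=cv2.resize(S['img'][y0:y0+150,x0:x0+64],None,fx=k,fy=k,interpolation=2)[:,:,::-1].copy(); out=[im]
for p in(35,45):
    m=im.copy();M=R.from_euler('ZY',[1.4804,-np.radians(p)]).as_matrix()
    W=lambda P:G+M@(np.array(P)/1000-np.array([36.5,0,26])/1000)
    for a,b in[((-85,14,34),(-85,-14,34)),((-85,14,0),(-85,-14,0)),((-85,14,0),(-85,14,34)),((-85,-14,0),(-85,-14,34)),((-85,14,34),(57,14,34)),((-85,-14,34),(57,-14,34)),((-85,-14,0),(57,-14,0)),((-75,14,34),(-75,-14,34))]:
        q=[tuple(int(v) for v in((proj(S,W(P))-[x0,y0]+.5)*k)) for P in(a,b)]; cv2.line(m,*q,(0,0,255),1)
    out.append(m)
cv2.imwrite('pics/p.png',np.hstack(out))
```

```text
(no output)
```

View pics/p.png

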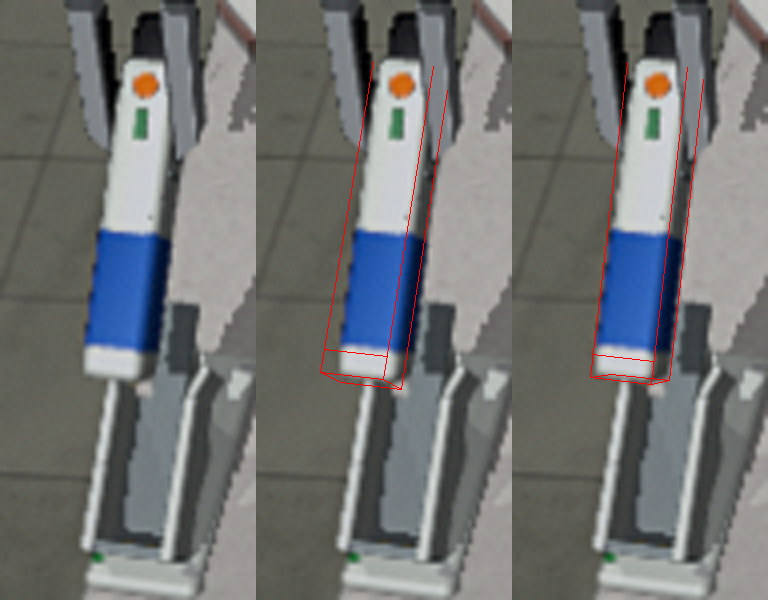

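The 45° model matches: its left edge lines up with the wand, while the 35° model misses clearly. The foot is aimed between the trough walls at (130..205, 380). Descending into the trough.

Emit:
move_arm:
  commands: "10 -0.01 0.055 -0.2 0.006; 10 -0.01 0.055 -0.4 0.006; 10 -0.01 0.055 -0.55 0.006; 10 -0.01 0.055 -0.65 0.006; 10 -0.01 0.055 -0.75 0.006; 10 -0.01 0.055 -0.8 0.006; 10 -0.01 0.055 -0.8 0.006"

```text
time_s: 14.78
eef_pos: [0.4731, 0.0289, 0.1273]
orientation: [-2.315, -2.124, 0.0]
force: [-0.7, -0.5, -1.3]
width: 0.29
grip_force: 20.0
```

```bash
cat > st.py <<'E'
from h import *
F=[];Q=[]
for i in range(5): S=grab('side');s=ctrl.state();F.append(s['force']);Q.append(s['torque'])
print(s['eef_pos'].round(4),s['orientation'].round(3),np.mean(F,0).round(2),np.mean(Q,0).round(3),s['grip_force'],s['width'])
from pit import marks
try: marks(S)
except Exception as e: print(e)
E
python3 st.py
```

```text
[0.4735 0.029  0.1279] [2.314e+00 2.124e+00 1.000e-03] [ 0.18  0.26 -1.35] [-0.052  0.066  0.009] 19.99830186367035 0.2959641901686592
blue corners [[264.8, 281.5], [268.1, 255.4], [282.2, 257.2], [279.0, 283.2]] bbox [ 15  76  18  28 366] button [278.5 222.5] 16
```

Emit:
move_arm:
  commands: "10 0 0 0 0; 10 0 0 -0.04 0; 10 0 0 -0.08 0; 10 0 0 -0.12 0; 10 0 0 -0.16 0; 10 0 0 -0.2 0; 10 0 0 -0.23 0; 10 0 0 -0.25 0; 10 0 0 -0.25 0"
  squeeze: 6

```text
time_s: 16.15
eef_pos: [0.4735, 0.0286, 0.0977]
orientation: [2.315, 2.123, 0.001]
force: [-1.2, -1.2, 2.7]
width: 0.294
grip_force: 6.0
```

```bash
cat >> st.py <<'E'
from dock import *
p=[.4818,.1039,1.4852]
print('home marks: near',[proj(S,D(p,10,y,34)).round(1).tolist() for y in(14,-14)],'far',[proj(S,D(p,62.6,y,34)).round(1).tolist() for y in(14,-14)],'btn',proj(S,D(p,130,0,34)).round(1))
E
python3 st.py
```

```text
[0.4735 0.0286 0.0977] [2.315e+00 2.123e+00 1.000e-03] [ 0.06 -1.28  3.97] [-0.443  0.123 -0.05 ] 6.001235246658325 0.29820058937603255
blue corners [[264.6, 290.2], [268.5, 264.9], [282.2, 267.0], [278.3, 292.4]] bbox [ 15  86  18  27 358] button [279.9 232.6] 17
home marks: near [[264.3, 294.6], [278.1, 296.3]] far [[268.3, 267.9], [281.9, 269.5]] btn [280.  235.7]
```

Emit:
move_arm:
  commands: "10 0 -0.02 -0.02 0; 10 0 -0.04 -0.04 0; 10 0 -0.06 -0.055 0; 10 0 -0.06 -0.07 0; 10 0 -0.06 -0.07 0"

```text
time_s: 17.02
eef_pos: [0.4736, 0.0228, 0.0894]
orientation: [-2.313, -2.125, -0.002]
force: [-0.3, 0.4, 6.0]
width: 0.296
grip_force: 6.0
```

```bash
python3 st.py
```

```text
[0.4736 0.0228 0.0894] [-2.314e+00 -2.125e+00 -2.000e-03] [-0.29  1.21  5.8 ] [ 0.236  0.094 -0.027] 6.000978648662567 0.2980497204467982
blue corners [[264.6, 291.9], [268.6, 265.9], [282.2, 268.0], [278.2, 294.0]] bbox [ 15  87  18  27 356] button [279.8 234. ] 19
home marks: near [[264.3, 294.6], [278.1, 296.3]] far [[268.3, 267.9], [281.9, 269.5]] btn [280.  235.7]
```

Emit:
move_arm:
  commands: "10 0 0 0 0; 10 0 -0.02 -0.013 0; 10 0 -0.04 -0.027 0; 10 0 -0.055 -0.038 0; 10 0 -0.055 -0.038 0"
  squeeze: 12

```text
time_s: 17.9
eef_pos: [0.4732, 0.0185, 0.0854]
orientation: [-2.31, -2.124, -0.005]
force: [-2.6, 6.5, 14.2]
width: 0.297
grip_force: 12.0
```

```bash
python3 st.py
```

```text
[0.4733 0.0185 0.0854] [-2.31  -2.124 -0.005] [-2.34  5.88 13.59] [ 1.453  0.499 -0.085] 12.004554569721222 0.29903845031379317
blue corners [[264.6, 291.9], [268.6, 265.9], [282.2, 268.0], [278.2, 294.0]] bbox [ 15  87  18  27 356] button [280. 234.] 21
home marks: near [[264.3, 294.6], [278.1, 296.3]] far [[268.3, 267.9], [281.9, 269.5]] btn [280.  235.7]
```

The wand didn't move under a 12 N push along the slope, so it is against the stop. I'll open a little, back up the slope clear of the flares, then lift off.

Emit:
move_arm:
  commands: "38 0 0.02 0.02 0; 38 0 0.02 0.02 0; 38 0 0.02 0.02 0; 38 0 0.02 0.02 0; 38 0 0.06 0.05 0; 38 0 0.12 0.1 0; 60 0 0.12 0.15 0; 60 0 0.12 0.2 0; 60 0 0.12 0.2 0; 60 0 0.12 0.4 0; 70 0 0.12 0.7 0; 80 0 0.12 1 0; 80 0 0.12 1 0"

```text
time_s: 19.77
eef_pos: [0.4749, 0.0294, 0.2066]
orientation: [2.313, 2.122, 0.007]
force: [0.2, 0.1, -0.8]
width: 0.8
grip_force: 0.0
```

```bash
python3 st.py; cp /tmp/side.npz /tmp/a.npz
python3 - <<'E'
from pit import *
from dock import *
S=ld('side');q,b=marks(S)
from scipy.optimize import least_squares
q=q[np.argsort(q[:,1])]; f=q[:2].mean(0)-[0,.4];n=q[2:].mean(0)+[0,.4]
p=[.4818,.1039,1.4852]
r=lambda v:np.concatenate([proj(S,D(p,s+v[0],v[1],34+v[2]))-uv for s,uv in((10,n),(62.6,f),(130,b))]+[[v[2]*.2]])
o=least_squares(r,[0,0,0]);print('ds,dy,dh',o.x.round(1),o.fun.round(1))
E
```

```text
[0.4723 0.0294 0.2034] [-2.314 -2.123  0.003] [-0.1  -0.37 -0.35] [-0.073  0.074 -0.009] 0.0 0.7990543093577541
blue corners [[264.6, 291.9], [268.6, 265.9], [282.2, 268.0], [278.2, 294.0]] bbox [ 15  87  18  27 356] button [279.9 234. ] 20
home marks: near [[264.3, 294.6], [278.1, 296.3]] far [[268.3, 267.9], [281.9, 269.5]] btn [280.  235.7]
blue corners [[264.6, 291.9], [268.6, 265.9], [282.2, 268.0], [278.2, 294.0]] bbox [ 15  87  18  27 356] button [279.9 234. ] 20
ds,dy,dh [ 3.9  0.4 -0.3] [-0.1  0.  -0.2  0.1  0.2 -0.2 -0.1]
```

```bash
python3 -c "
from bench import ctrl
print(ctrl.close_job())"
```

```text
the job is handed in; nothing more can be done
None
```

The wand was drawn out by its foot, laid down and released clear of the bridge, then seated foot first in the dock. It would not move under a 12 N push down the slope, and the last image put it about 4 mm from my estimated home, inside the 10 mm limit. The job is handed in at about 20 s, with no verdict shown.

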